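Close the service port of a logger case with its quarter-turn cover

TASK

Close the open service port on top of the grey instrument case: set the loose metal cover over the raised rim of the port, fully down all round, then push its sprung stud in and turn it clockwise about a quarter turn until it locks, and let go. The stud must stay in, held by the catch; press and turn gently, never forcing it, and leave the other things on the bench where they are.

Things in the scene. Friction and masses are not known exactly. Their poses are not given: they have to be found in the camera images.
- case: Grey instrument case, 120 (x) x 90 (y) x 55 mm high, fixed on the bench; two round sockets and a dark window on its -x face. Origin at the centre of its underside, z up. In the middle of its flat top is an open port with a rounded aluminium rim 5 mm proud, 79 mm (x) by 59 mm (y) outside. Inside, a steel plate with a slot.
- port (a point): Centre of the port, level with the case's flat top (55 mm up); axes as the case's. The cover's origin must come here. The plate inside has a slot 32 mm (x) by 10 mm, centred here; the plate's top lies 0 to 12 mm below this point, differently each time; this cannot be read, only felt.
- cover: Loose aluminium cover, an upside-down pan 90 (x) x 70 (y) x 12 mm, 0.2 kg, lying right way up to the left of the case, nearer the robot or farther. Inside 81 x 61 mm, 8 mm deep: 1 mm play all round on the port's rim. Origin at the centre of its underside, x along the long side, z up. Fits either way round (half turn). A stud with a black wing passes through its middle; carry it by that wing.
- wing (a point): Centre of the black wing handle on the stud: a bar 32 mm long (point x), 10 mm thick (point y), 26 mm high, this point 13 mm below its top. With the stud out it is 61 mm above the cover's underside, with 36 mm of bare neck between wing and cover top. Grip it across its thickness, so that it cannot slip when pushed. The fastener must not be loaded beyond 30 N.
- press (a joint): How far the stud is pushed in, m: 0 = out, at most 0.027. Spring: 3 N at 0, plus 0.25 N per mm. Cross pin at its foot (28 mm long, 6 mm thick, along the wing). Cover seated, pin along the slot: the pin can turn under the plate from 11.5 to 23.5 mm in (by plate depth); rigid bottom 2 mm beyond that. Turned and let go it springs back 2 mm into a notch and stays; if not caught it returns to 0.
- stud (a joint): Turn of the stud in the cover, rad, growing clockwise from above: 0 = pin and wing along the cover's x axis, in line with the slot (enters within about 0.1). Starts up to 0.25 either way; friction 0.02 N m. Under the plate the pin passes a ridge near 1.0, lies in the notch, locked, from about 1.35 and meets a rigid stop at about 1.6. It does not lock anticlockwise.
- filter_box: Bystander: round white and blue box, 73 mm across, 23 mm high, left of the case like the cover; origin at its underside's centre.
- petri_dish: Bystander: flat round dish, 90 mm across, 14 mm high; origin at its underside's centre.
- vial_3: Bystander: small vial with a screw cap, 30 mm across, 58 mm high; origin at its underside's centre.
- mortar: Bystander: white mortar bowl, 73 mm across, 42 mm high; origin at its underside's centre.
- weigh_boat: Bystander: square white weighing tray, 79 x 79 x 12 mm; origin at its underside's centre.

How it is judged:
By the outcome, as a careful person would: the job done as asked, in the order asked, and still so for the second after the job is handed in, with the robot touching nothing.
It also fails if it takes over 64 s, if anything falls off the work surface, if the arm or the gripper's body presses on something with over 40 N, if the wrist force passes 120 N, or if a joint passes its speed limit or range.

ROBOT

A 6-joint arm with a two-finger parallel gripper is mounted at the origin on the work surface; the furniture and walls round the work are solid. World frame = base frame: x ahead of the robot, y to its left, z up, the work surface at z = 0. Lengths are in m, angles in rad, forces in N, time in s.
With the tool pointing down it reaches from about 0.4 to 0.825 m from the base axis. Payload 7 kg.
Tool frame: the origin (TCP) lies midway between the tips of the shut fingers; the grasp point (between the pads) lies 19 mm behind it; z points along the fingers, y is the line along which they close (so a half turn about z gives the same grasp; the last joint's range is limited). The gripper opens to 88 mm and grips with 3 to 60 N. Pads are 19 mm wide; open, the fingers measure 130 mm over their backs; the gripper's body (78 mm by 193 mm) begins 47 mm behind the grasp point.
Start: joints at [-0.464, 0.359, 0.012, 0, -1.224, -0.288], TCP at [0.493, -0.461, 0.227] pointing down, gripper open.
Joint ranges: [-3.07, 3.07], [-1.43, 2.12], [-1.02, 1.25], [-3.03, 1.67], [-3.05, -0], [-3.03, 3.03]. Speed limits (rad/s): [2.39, 2.39, 3.01, 3.14, 3.14, 3.14].

INTERFACE

Orientations are given as [roll, pitch, yaw] about the fixed x, y, z axes, in that order (R = Rz(yaw) Ry(pitch) Rx(roll)).
In Python, from station import arm, grab_frame, camera_params, spot_in gives the robot as it stands.
- The arm moves only by the shell command python3 -m jog 'ROWS' [FORCE]. ROWS is JSON, a list that holds one entry, the list of rows, each a list of 7 numbers: the shift along the tool's x, y, z in mm, then the turn, a rotation vector about the tool's x, y, z in rad, then the finger opening in mm, from 0 to 87.6. In form: [[[x, y, z, wx, wy, wz, fingers], ...]]. A call has 1 to 20 rows; each row is the pose to reach, as a shift and turn from the pose commanded when the call began, along the tool's axes at that moment; what a row does not reach only later rows make up. A row lasts 1/8 s, in which the tool goes at most 62.5 mm and 10.7 degrees, less where a joint would pass 70% of its speed; a pose out of reach is approached as far as the arm can. A call with a gripper value outside its range is refused whole. The fingers move at their own pace and stop on an object; FORCE is the grip in N (left out, the last holds). Time passes only in rows, so rows that repeat a pose let the fingers close. It gives the time, the measured TCP pose, the force, the opening and the grip force at its end, in the units of the state.
- arm.get_state(): the state, without advancing time (a new reading comes with each control period).
- grab_frame(name): name is "scene" or "top"; returns (picture, depth): 480x640x3 uint8, blue, green, red; 480x640 float32, m along the optical axis (not along the pixel's ray), 0 where there is no reading.
- camera_params(name): a dict with "mtx" (3x3 intrinsics, pixels), "R" (3x3) and "t" (3): a world point X has camera coordinates R X + t. Camera axes: x right, y down, z forward; pixel columns grow to the right and rows downward; lengths in m; the calibration is good to about 2 mm. A picture is of the moment at which its call begins. camera_params takes no time and is no camera call.
- arm.job_done(): hands the job in; it is judged then, once.
Trained networks look in the newest picture that a camera, given by its name, has taken for a name from the list of things; names that differ only in an ending like _2 or _b are one class to them, and where a whole thing is asked for, a point or a joint stands for the part that bears it (a point fixed in the world has none). Each returns a list of dicts, best first, with "confidence" (0 to 1); they miss things now and then, are a little off and sometimes report something else, mostly with a low value. They report only what shows in the picture. A call takes as long as a camera call.
- spot_in(query, camera): "uv" ([column, row] in pixels, amid what is visible of it).
The state is a dict: "t": time; "q": joint angles; "qd": joint speeds; "joint_efforts": joint torques, N m; "eef_pos": TCP position; "ee_rot": TCP orientation; "force": force on the tool from outside, world axes, zero at the start; "moment": the same for the moment, N m; "width": finger opening in m; "gripper_force": force on a finger pad.
Only numpy, scipy, OpenCV 4.12 (cv2) and the standard library are available. Lean on these libraries where they do the work, as an engineer would, in place of code of your own. Each camera call takes 0.05 s, during which the arm holds its last target. There are 200 camera calls.

## Working session

There is one attempt and no reset: what is moved stays moved. The work goes in short steps, Python scripts to look and compute and a shell command to move; the robot and the scene stay as the last step left them, time stands still between calls to the robot, and variables do not carry over. Pictures are saved under pics/ and viewed, at most 10 in all, crops included, and the job is handed in when it is done.

```bash
ls; mkdir -p pics; cat > h.py <<'E'
import numpy as np,cv2
from station import arm,grab_frame,camera_params,spot_in
def cloud(name):
    im,d=grab_frame(name);p=camera_params(name);K,R,t=[np.array(p[k]) for k in("mtx","R","t")]
    v,u=np.mgrid[:480,:640];c=np.stack([(u-K[0,2])/K[0,0]*d,(v-K[1,2])/K[1,1]*d,d],-1)
    X=(c-t.ravel())@R   # R^T (c-t)
    X[d==0]=np.nan
    return im,d,X
E
python3 - <<'E'
from h import *
s=arm.get_state();print(s)
for n in("top","scene"):
    im,d,X=cloud(n);cv2.imwrite(f"pics/{n}0.png",im);np.save(f"{n}0.npy",X)
    p=camera_params(n);print(n,-np.array(p["R"]).T@np.array(p["t"]).ravel())
    for q in("case","cover","wing","filter_box","petri_dish","vial_3","mortar","weigh_boat"):
        r=spot_in(q,n)[:2]
        for e in r:
            u,v=map(int,e["uv"]);print(q,e["uv"],round(e["confidence"],2),X[v,u].round(3))
E
```

```text
pics
{'t': 0.0, 'q': array([-4.63903932e-01,  3.59433305e-01,  1.10558323e-02, -3.62180840e-04,
       -1.22411085e+00, -2.88104306e-01]), 'qd': array([-7.61243999e-04,  5.22106637e-04, -5.18660190e-04, -4.94982404e-04,
       -2.52403277e-04,  7.36288897e-05]), 'joint_efforts': array([-2.34775877e-05, -5.82719421e+01,  2.93057835e+01,  6.99731871e+00,
        6.94065195e-03, -1.84007195e-04]), 'eef_pos': array([ 0.49258667, -0.46077359,  0.22558919]), 'ee_rot': array([ 3.13987365e+00, -1.54366980e-04, -2.32292778e+00]), 'force': array([ 0.24582701, -0.05318135, -0.26494444]), 'moment': array([-0.03389771, -0.04041346,  0.00635991]), 'gripper_force': 0.0, 'width': 0.08773483067345832}
top [ 0.48996006 -0.02536243  0.9140899 ]
case [308.0, 271.9] 0.86 [0.526 0.005 0.038]
cover [222.8, 193.7] 0.86 [0.675 0.163 0.014]
filter_box [224.8, 258.4] 0.64 [0.553 0.158 0.023]
petri_dish [413.1, 269.3] 0.93 [ 0.527 -0.186  0.007]
vial_3 [347.2, 341.3] 0.69 [ 0.404 -0.06   0.058]
mortar [434.2, 332.1] 0.57 [ 0.412 -0.219  0.01 ]
weigh_boat [346.7, 163.2] 0.92 [ 0.728 -0.069  0.007]
scene [0.27545221 0.55416513 0.64894484]
case [334.0, 279.9] 0.62 [0.515 0.038 0.057]
cover [207.9, 314.5] 0.58 [0.677 0.175 0.017]
wing [204.4, 296.4] 0.73 [0.678 0.172 0.058]
filter_box [277.4, 332.3] 0.65 [0.554 0.156 0.025]
petri_dish [375.4, 224.7] 0.95 [ 0.532 -0.184  0.007]
vial_3 [336.7, 275.5] 0.65 [0.515 0.031 0.06 ]
mortar [433.6, 224.5] 0.79 [ 0.427 -0.231  0.015]
weigh_boat [261.3, 225.7] 0.78 [ 0.732 -0.069  0.007]
```

View pics/top0.png

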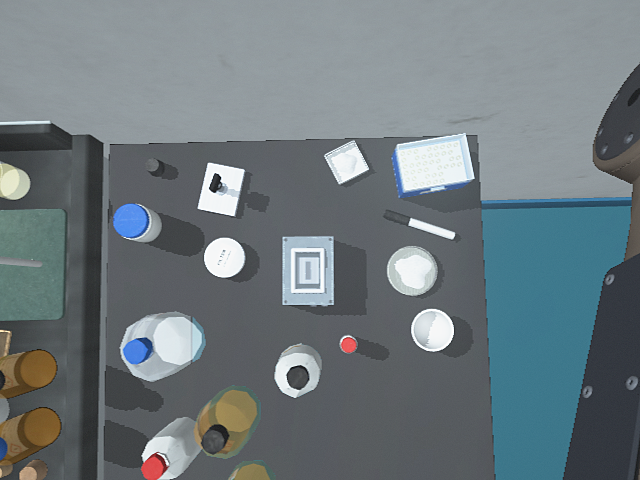

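View pics/scene0.png

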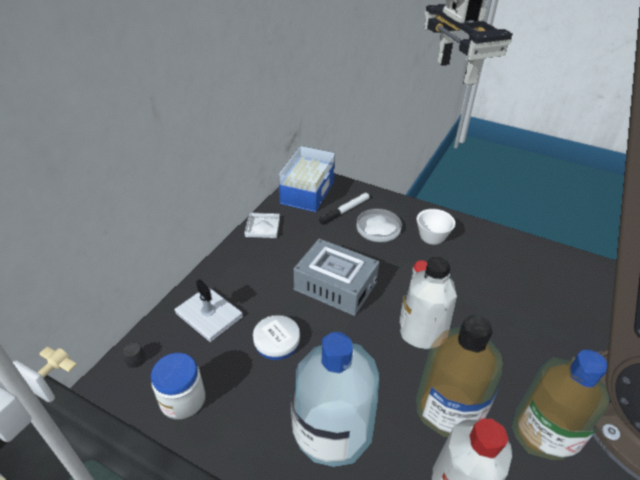

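```bash
cat > fit.py <<'E'
from h import *
def rect(pts,name):
    r=cv2.minAreaRect((pts*1000).astype(np.float32));print(name,len(pts),np.round(r[0],1),np.round(r[1],1),round(r[2],2));return r
def sel(X,c,rad,z0,z1):
    with np.errstate(invalid='ignore'):
        m=(np.hypot(X[...,0]-c[0],X[...,1]-c[1])<rad)&(X[...,2]>z0)&(X[...,2]<z1)
    m=cv2.morphologyEx(m.astype(np.uint8),cv2.MORPH_OPEN,np.ones((2,2)))>0
    return X[m]
E
python3 - <<'E'
from fit import *
for n in("top","scene"):
    X=np.load(n+"0.npy")
    print(n)
    p=sel(X,(.53,.005),.09,.045,.075);print(np.percentile(p[:,2],[5,25,50,75,95]));rect(p[:,:2],"casetop")
    p=sel(X,(.53,.005),.06,.0575,.07);rect(p[:,:2],"rim")
    p=sel(X,(.675,.166),.07,.006,.018);rect(p[:,:2],"cover");print(np.median(p[:,2]))
    p=sel(X,(.675,.166),.05,.045,.09);rect(p[:,:2],"wing");print(p[:,2].min(),p[:,2].max())
    p=sel(X,(.675,.166),.05,.068,.09);rect(p[:,:2],"wingtop")
E
```

```text
top
[nan nan nan nan nan]
casetop 3174 [527.6   3.8] [ 88.3 129.4] 86.43
rim 354 [525.3   3.7] [57.2 76.3] 88.74
cover 1595 [682.4 164.2] [69.2 89.6] 76.83
nan
wing 175 [685.  165.3] [19.4 34. ] 56.88
nan nan
wingtop 99 [682.2 164. ] [ 7.7 30.4] 70.29
scene
[nan nan nan nan nan]
casetop 2746 [496.    0.6] [157.5  99.2] 49.99
rim 405 [524.4   5.8] [78.8 59.1] 1.35
cover 1655 [681.5 165.6] [70.1 89.1] 77.12
nan
wing 225 [696.  151.3] [19.1 69.6] 43.58
0.010487182380987572 0.0765353494648432
wingtop 113 [696.1 151.1] [18.4 69.2] 43.95
```

The top view shows the case upright at (308,271), the cover at (221,190) with its black wing at (216,183), and the filter box at (224,258). The scene view agrees: cover at (208,313), wing at (204,292), port at (335,264), with no obstacles between them. Next I refine the poses, without the faulty morphology step.

```bash
cat > fit.py <<'E'
from h import *
from scipy.optimize import minimize
def sel(X,c,rad,z0,z1):
    with np.errstate(invalid='ignore'):
        m=(np.hypot(X[...,0]-c[0],X[...,1]-c[1])<rad)&(X[...,2]>z0)&(X[...,2]<z1)
    n,l,st,_=cv2.connectedComponentsWithStats(m.astype(np.uint8))
    return X[l==1+np.argmax(st[1:,4])] if n>1 else X[m]
def pose(p,name):
    r=cv2.minAreaRect((p[:,:2]*1000).astype(np.float32));w,h=r[1];a=r[2]+(90 if h>w else 0);a=(a+90)%180-90
    q=p[:,:2]-p[:,:2].mean(0);ev,V=np.linalg.eigh(q.T@q);b=np.degrees(np.arctan2(V[1,1],V[0,1]));b=(b+90)%180-90
    print(name,len(p),"rect",np.round(r[0],1),np.round(r[1],1),"ang",round(a,2),"mean",(p.mean(0)*1000).round(1),"pca",round(b,2),"zmed",round(np.median(p[:,2])*1000,1))
E
python3 - <<'E'
from fit import *
for n in("top","scene"):
    X=np.load(n+"0.npy");print(n)
    pose(sel(X,(.527,.004),.1,.050,.07),"casetop")
    pose(sel(X,(.527,.004),.06,.0575,.07),"rim")
    pose(sel(X,(.68,.165),.07,.006,.018),"cover")
    pose(sel(X,(.68,.165),.04,.045,.09),"wing")
    pose(sel(X,(.68,.165),.04,.068,.09),"wingtop")
X=np.load("top0.npy")
for c in [(298,375),(348,343),(150,160)]:
    q=X[c[1]-25:c[1]+25,c[0]-25:c[0]+25].reshape(-1,3);q=q[np.isfinite(q[:,2])];q=q[q[:,2]>.02];print(c,q.min(0).round(3),q.max(0).round(3))
q=X[100:480,100:480].reshape(-1,3);q=q[np.isfinite(q[:,2])];q=q[(q[:,2]>.1)];q=q[(np.hypot(q[:,0]-.527,q[:,1])<.3)];print(q.min(0),q.max(0))
E
```

```text
top
casetop 2701 rect [527.4   4.1] [ 88.6 119.3] ang -0.74 mean [526.8   4.4  55.3] pca -0.94 zmed 54.9
rim 457 rect [527.    5.4] [60.8 76.3] ang -1.22 mean [526.1   5.   59.4] pca -2.99 zmed 59.1
cover 1596 rect [683.5 165. ] [70.5 90. ] ang -12.74 mean [681.6 163.5  11.4] pca -15.37 zmed 11.4
wing 177 rect [682.6 163.2] [13.4 31.6] ang -18.64 mean [681.9 163.2  66.1] pca -21.56 zmed 71.0
wingtop 101 rect [683.4 165.1] [ 9.7 31. ] ang -21.79 mean [683.1 164.7  72.7] pca -20.67 zmed 72.9
scene
casetop 2538 rect [526.6   5. ] [ 94.2 121. ] ang -0.87 mean [524.3   8.5  55.4] pca -0.79 zmed 55.2
rim 441 rect [526.7   4.4] [63.1 79.6] ang -3.0 mean [526.1   6.6  59.6] pca 0.03 zmed 59.5
cover 1660 rect [684.2 165.2] [70.7 94. ] ang -12.16 mean [678.1 170.7  12.2] pca 3.87 zmed 12.4
wing 225 rect [683.7 167.3] [14.  32.5] ang -17.59 mean [680.7 168.5  65.3] pca -16.67 zmed 68.0
wingtop 113 rect [683.1 165.5] [10.7 32.1] ang -21.71 mean [681.9 166.7  73. ] pca -20.27 zmed 73.4
(298, 375) [ 0.322 -0.014  0.02 ] [0.393 0.06  0.154]
(348, 343) [ 0.384 -0.078  0.021] [ 0.411 -0.048  0.062]
(150, 160) [0.715 0.246 0.02 ] [0.781 0.343 0.049]
[ 0.24885796 -0.16281763  0.10001572] [0.78099812 0.28584948 0.20412838]
```

```bash
cat > go.py <<'E'
import sys
from h import *
from scipy.spatial.transform import Rotation as Ro
x,y,z,yaw=map(float,sys.argv[1:5])
s=arm.get_state();R=Ro.from_euler('xyz',s['ee_rot'])
d=R.inv().apply(np.array([x,y,z])-s['eef_pos'])*1000
w=(R.inv()*Ro.from_euler('xyz',[np.pi,0,yaw])).as_rotvec()
print(d.round(1),w.round(4),'t',s['t'],'tcp',s['eef_pos'].round(4),s['ee_rot'].round(4),'F',s['force'].round(2),'M',s['moment'].round(2),'w',s['width'])
E
python3 go.py .6835 .165 .16 -.365
```

```text
[-587.4  288.5   66.6] [-0.     -0.     -1.9578] t 0.9 tcp [ 0.4929 -0.4611  0.2266] [-3.1416  0.     -2.3228] F [-0.61 -0.46 -1.55] M [ 0.02  0.01 -0.03] w 0.0878882272175552
```

```bash
python3 -m jog '[[[-587,288,20,0,0,-1.958,60],[-587,288,20,0,0,-1.958,60],[-587,288,20,0,0,-1.958,60],[-587,288,20,0,0,-1.958,60],[-587,288,20,0,0,-1.958,60],[-587,288,20,0,0,-1.958,60],[-587,288,20,0,0,-1.958,60],[-587,288,20,0,0,-1.958,60],[-587,288,20,0,0,-1.958,60],[-587,288,20,0,0,-1.958,60],[-587,288,20,0,0,-1.958,60],[-587,288,20,0,0,-1.958,60],[-587,288,66,0,0,-1.958,50],[-587,288,66,0,0,-1.958,50],[-587,288,66,0,0,-1.958,50]]]' 30; python3 go.py .6835 .165 .046 -.365
```

```text
t: 2.78
eef_pos: [0.6842, 0.1637, 0.1621]
ee_rot: [-3.141, -0.001, -0.366]
force: [0.2, -0.4, 1.7]
width: 0.0501
gripper_force: 0.0
[ -1.3  -1.  116.1] [-0.0001 -0.0012 -0.0005] t 2.775 tcp [0.6842 0.1637 0.1621] [-3.1415e+00 -1.2000e-03 -3.6550e-01] F [ 0.23 -0.37  1.73] M [-0.06  0.08  0.01] w 0.05005521595704026
```

```bash
python3 -m jog '[[[-1,-1,50,0,0,0,50],[-1,-1,80,0,0,0,40],[-1,-1,100,0,0,0,30],[-1,-1,116,0,0,0,30],[-1,-1,116,0,0,0,30],[-1,-1,116,0,0,0,0],[-1,-1,116,0,0,0,0],[-1,-1,116,0,0,0,0],[-1,-1,116,0,0,0,0],[-1,-1,116,0,0,0,0],[-1,-1,116,0,0,0,0]]]' 30; python3 go.py .6835 .165 .046 -.365; python3 - <<'E'
from fit import *
im,d,X=cloud("scene");cv2.imwrite("pics/g1.png",cv2.resize(im[230:390,120:320],(800,640))[:600])
E
```

```text
t: 4.15
eef_pos: [0.6834, 0.1658, 0.0449]
ee_rot: [-3.141, -0.001, -0.365]
force: [0.8, 0.2, 1.9]
width: 0.0098
gripper_force: 30.0
[ 0.4  0.7 -1.1] [-0.0006 -0.0007  0.0004] t 4.15 tcp [0.6834 0.1658 0.0449] [-3.141e+00 -7.000e-04 -3.646e-01] F [0.83 0.24 1.87] M [-0.11 -0.25  0.01] w 0.009771112942851237
```

View pics/g1.png

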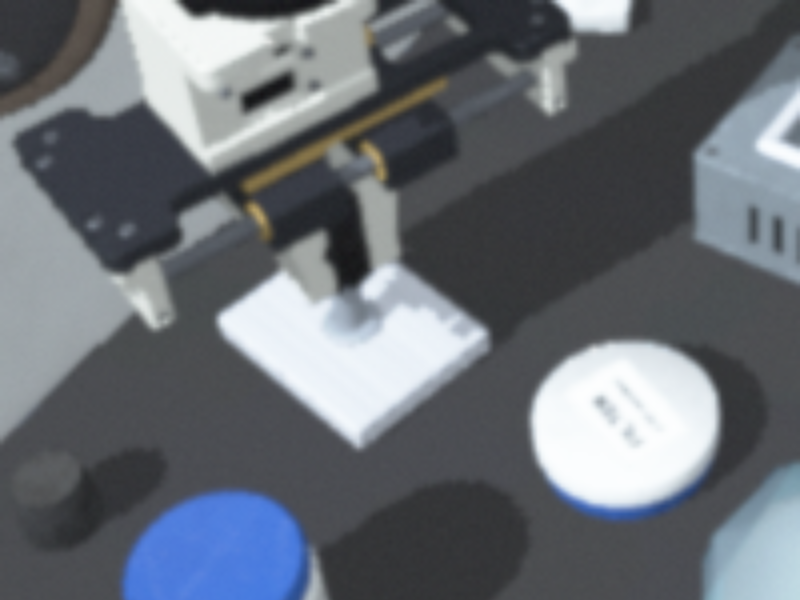

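The fingers hold the wing across its thickness, at crop (350,240), 9.8 mm wide. The cover lies flat beneath it. I lift it now and carry it to above the port.

```bash
python3 -m jog '[[[0,0,-10,0,0,0,0],[0,0,-40,0,0,0,0],[0,0,-80,0,0,0,0],[0,0,-105,0,0,0,0],[0,0,-105,0,0,0,0]]]'; python3 - <<'E'
from fit import *
for n in("top","scene"):
    im,d,X=cloud(n);print(n)
    pose(sel(X,(.683,.165),.065,.105,.125),"cover")
    if n=="scene": cv2.imwrite("pics/g2.png",cv2.resize(im[180:360,120:320],(667,600)))
E
python3 go.py .527 .0045 .15 -.23
```

```text
t: 4.82
eef_pos: [0.6837, 0.166, 0.152]
ee_rot: [-3.139, -0.002, -0.365]
force: [-1.0, -0.7, -1.7]
width: 0.0099
gripper_force: 30.0
top
cover 530 rect [651.4 173.1] [70.4 23.1] ang 77.54 mean [648.9 172.6 117.1] pca 77.34 zmed 117.5
scene
cover 1947 rect [682.8 165.7] [71.5 91.7] ang -13.22 mean [674.2 173.7 115.9] pca 11.16 zmed 116.6
[-87.4 205.8  -1. ] [ 0.0005  0.0015 -0.1352] t 4.925 tcp [0.6821 0.1655 0.1487] [ 3.141e+00  1.500e-03 -3.652e-01] F [ 0.41 -0.26 -3.12] M [-0.1   0.14 -0.01] w 0.010107840821146286
```

View pics/g2.png

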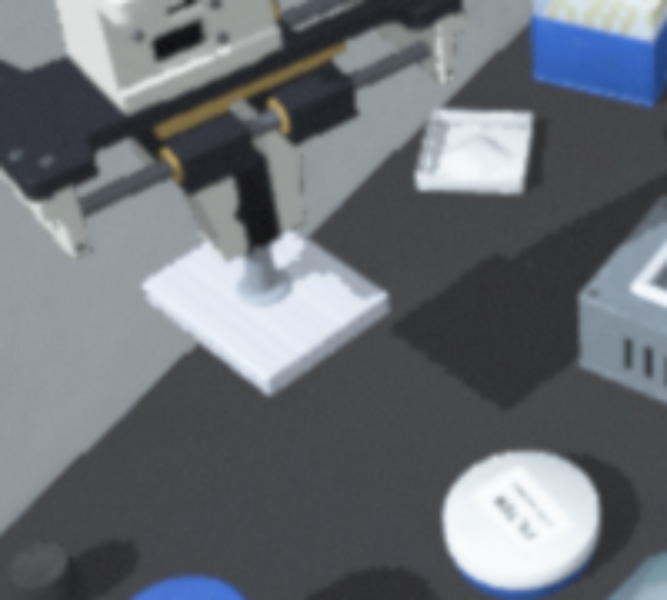

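The cover hangs level and square under the wing. Its yaw is about -12.6°, so the tool must be at about -0.16 rad for the cover to match the case.

```bash
python3 -m jog '[[[-20,45,0,0,0,-0.04,0],[-44,103,0,0,0,-0.1,0],[-65,155,0,0,0,-0.15,0],[-80,190,0,0,0,-0.205,0],[-87,206,0,0,0,-0.205,0],[-87,206,0,0,0,-0.205,0],[-87,206,0,0,0,-0.205,0]]]'; cat > m.py <<'E'
from fit import *
for n in("top","scene"):
    im,d,X=cloud(n);print(n)
    pose(sel(X,(.527,.0045),.065,.105,.125),"cover")
E
python3 m.py;python3 go.py .527 .0045 .117 -.16
```

```text
t: 5.8
eef_pos: [0.5288, 0.0047, 0.1492]
ee_rot: [3.141, 0.0, -0.16]
force: [0.8, 0.2, -2.3]
width: 0.0101
gripper_force: 30.0
top
cover 1 rect [485. -29.] [0. 0.] ang 0.0 mean [485.  -29.  115.8] pca -90.0 zmed 115.8
scene
cover 1653 rect [528.7   4.6] [74.2 91.2] ang -2.02 mean [523.7  13.8 114.9] pca 18.04 zmed 115.5
[-1.8  0.7 32.1] [0.0003 0.0004 0.0006] t 5.9 tcp [0.5289 0.0049 0.1491] [ 3.1413e+00  4.0000e-04 -1.5940e-01] F [ 0.5  -0.32 -1.66] M [-0.05  0.13 -0.04] w 0.009577794351143577
```

```bash
cat > e.py <<'E'
from fit import *
def edges(p,name,a0,hx,hy,zr):
    c=np.array([.527,.0045]);ca,sa=np.cos(a0),np.sin(a0);p=p[(p[:,2]>zr[0])&(p[:,2]<zr[1])]
    q=(p[:,:2]-c)@np.array([[ca,-sa],[sa,ca]])*1000
    def line(i,j,sgn,lim):
        bins=np.arange(-lim,lim,2.);xs=[];ys=[]
        for b in bins:
            m=(q[:,j]>=b)&(q[:,j]<b+2)
            if m.sum()>3: xs.append(b+1);ys.append(sgn*np.max(sgn*q[m,i]))
        xs,ys=np.array(xs),np.array(ys);k=np.ones(len(xs),bool)
        for _ in range(4):
            f=np.polyfit(xs[k],ys[k],1);r=ys-np.polyval(f,xs);k=abs(r)<max(1.2,2*np.median(abs(r)))
        return round(f[1],2),round(np.degrees(f[0]),2),k.sum()
    print(name,"+y",line(1,0,1,hx-6),"-y",line(1,0,-1,hx-6),"+x",line(0,1,1,hy-6),"-x",line(0,1,-1,hy-6))
if __name__=="__main__":
    edges(sel(np.load("scene0.npy"),(.527,.0045),.1,.050,.07),"case",-.015,60,45,(.052,.0575))
    edges(sel(np.load("top0.npy"),(.527,.0045),.1,.050,.07),"case top",-.015,60,45,(.052,.0575))
    edges(sel(np.load("scene0.npy"),(.527,.0045),.06,.0575,.07),"rim",-.015,39,29,(.0575,.063))
    edges(sel(np.load("top0.npy"),(.527,.0045),.06,.0575,.07),"rim top",-.015,39,29,(.0575,.063))
    for i in range(2):
        im,d,X=cloud("scene");edges(sel(X,(.527,.0045),.065,.105,.125),"cover",-.015,45,35,(.112,.119))
    cv2.imwrite("pics/g3.png",cv2.resize(im[190:340,230:430],(800,600)))
    s=arm.get_state();print(s['eef_pos'],s['ee_rot'])
E
python3 e.py
```

```text
case +y (np.float64(44.92), np.float64(0.28), np.int64(45)) -y (np.float64(-43.56), np.float64(0.2), np.int64(35)) +x (np.float64(58.64), np.float64(0.86), np.int64(29)) -x (np.float64(-59.51), np.float64(0.06), np.int64(34))
case top +y (np.float64(43.69), np.float64(0.06), np.int64(50)) -y (np.float64(-43.41), np.float64(-0.48), np.int64(48)) +x (np.float64(59.35), np.float64(-0.3), np.int64(31)) -x (np.float64(-58.87), np.float64(0.27), np.int64(35))
rim +y (np.float64(28.74), np.float64(0.21), np.int64(26)) -y (np.float64(-26.68), np.float64(0.65), np.int64(29)) +x (np.float64(37.14), np.float64(-0.19), np.int64(21)) -x (np.float64(-38.45), np.float64(-0.48), np.int64(18))
rim top +y (np.float64(27.8), np.float64(-2.28), np.int64(26)) -y (np.float64(-27.77), np.float64(-0.38), np.int64(26)) +x (np.float64(36.75), np.float64(0.96), np.int64(23)) -x (np.float64(-38.18), np.float64(0.3), np.int64(18))
cover +y (np.float64(35.21), np.float64(-0.09), np.int64(35)) -y (np.float64(-25.62), np.float64(18.72), np.int64(31)) +x (np.float64(45.35), np.float64(2.68), np.int64(21)) -x (np.float64(-42.25), np.float64(-0.23), np.int64(23))
cover +y (np.float64(35.42), np.float64(-0.22), np.int64(35)) -y (np.float64(-26.03), np.float64(18.74), np.int64(27)) +x (np.float64(45.19), np.float64(0.33), np.int64(21)) -x (np.float64(-42.12), np.float64(-0.16), np.int64(23))
[0.52868597 0.00478202 0.14918056] [ 3.14132663e+00  4.57599882e-04 -1.59317149e-01]
```

View pics/g3.png

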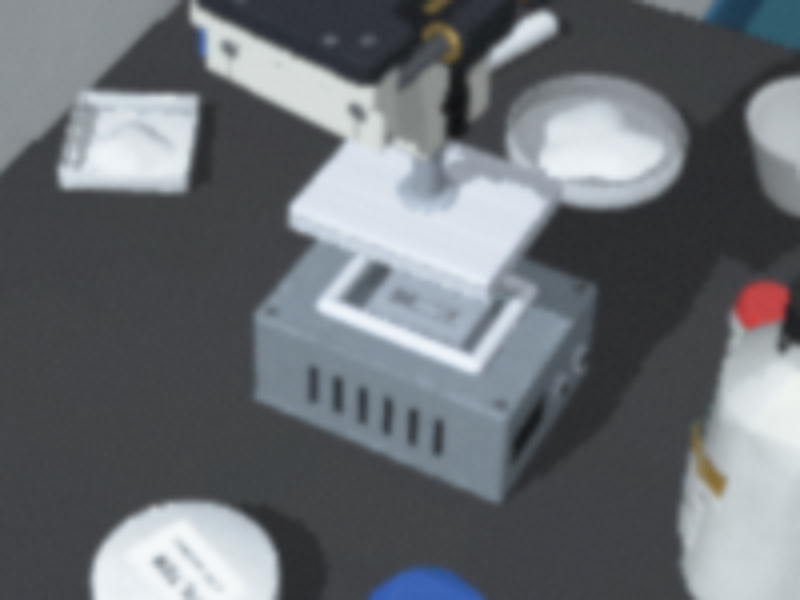

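The cover hangs level over the port, about 2 mm too far in +x and 0.3 mm in +y, with matching yaw. I correct that and lower it to just above the rim, then down onto it slowly.

```bash
python3 -m jog '[[[-1.7,0.6,0,0,0,0,0],[-1.7,0.6,20,0,0,0,0],[-1.7,0.6,36,0,0,0,0],[-1.7,0.6,40,0,0,0,0],[-1.7,0.6,40,0,0,0,0]]]'; for i in 1 2 3; do python3 go.py .5269 .0045 .1 -.16; done
python3 - <<'E'
from e import *
im,d,X=cloud("scene");edges(sel(X,(.527,.0045),.065,.066,.085),"cover",-.015,45,35,(.071,.08))
E
```

```text
t: 6.62
eef_pos: [0.5266, 0.0039, 0.1097]
ee_rot: [3.141, 0.0, -0.16]
force: [-0.6, -0.3, -2.4]
width: 0.01
gripper_force: 30.0
[ 0.2 -0.6  9.7] [0.0003 0.0001 0.0004] t 6.625 tcp [0.5266 0.0039 0.1097] [ 3.1413e+00  1.0000e-04 -1.5960e-01] F [-0.58 -0.28 -2.45] M [-0.08  0.06 -0.04] w 0.009960341159867794
[ 0.2 -0.6  9.7] [0.0003 0.0001 0.0004] t 6.625 tcp [0.5266 0.0039 0.1097] [ 3.1413e+00  1.0000e-04 -1.5960e-01] F [-0.58 -0.28 -2.45] M [-0.08  0.06 -0.04] w 0.009960341159867794
[ 0.2 -0.6  9.7] [0.0003 0.0001 0.0004] t 6.625 tcp [0.5266 0.0039 0.1097] [ 3.1413e+00  1.0000e-04 -1.5960e-01] F [-0.58 -0.28 -2.45] M [-0.08  0.06 -0.04] w 0.009960341159867794
cover +y (np.float64(34.75), np.float64(-0.11), np.int64(39)) -y (np.float64(-22.87), np.float64(26.89), np.int64(30)) +x (np.float64(28.96), np.float64(46.66), np.int64(22)) -x (np.float64(-44.61), np.float64(-0.01), np.int64(26))
```

```bash
python3 -m jog '[[[0,0,3,0,0,0,0],[0,0,5,0,0,0,0],[0,0,6,0,0,0,0],[0,0,7,0,0,0,0],[0,0,8,0,0,0,0],[0,0,8,0,0,0,0]]]'; python3 -m jog '[[[0,0,0.5,0,0,0,0],[0,0,1,0,0,0,0],[0,0,1,0,0,0,0]]]';python3 -m jog '[[[0,0,0.5,0,0,0,0],[0,0,1,0,0,0,0],[0,0,1,0,0,0,0]]]'; python3 - <<'E'
from e import *
im,d,X=cloud("scene");p=sel(X,(.527,.0045),.065,.060,.078)
edges(p,"cover",-.015,45,35,(.060,.078));pose(p,"c")
A=np.c_[(p[:,:2]-[.527,.0045]),np.ones(len(p))];k=abs(p[:,2]-np.median(p[:,2]))<.003
print(np.linalg.lstsq(A[k],p[k,2],rcond=None)[0])
E
```

```text
t: 7.42
eef_pos: [0.5264, 0.0039, 0.1015]
ee_rot: [3.142, 0.0, -0.16]
force: [0.4, -0.2, -2.1]
width: 0.0099
gripper_force: 30.0
t: 7.8
eef_pos: [0.5265, 0.0039, 0.1006]
ee_rot: [-3.142, -0.0, -0.16]
force: [-0.8, 0.3, -1.9]
width: 0.0101
gripper_force: 30.0
t: 8.18
eef_pos: [0.5266, 0.0039, 0.0997]
ee_rot: [-3.142, -0.0, -0.16]
force: [-1.0, -0.1, 2.6]
width: 0.0101
gripper_force: 30.0
cover +y (np.float64(34.52), np.float64(0.17), np.int64(36)) -y (np.float64(-21.18), np.float64(31.45), np.int64(34)) +x (np.float64(27.39), np.float64(47.99), np.int64(22)) -x (np.float64(-44.71), np.float64(0.5), np.int64(25))
c 1397 rect [526.9   4.6] [72.2 91.2] ang -0.47 mean [519.8  12.4  67. ] pca 24.18 zmed 67.1
[ 0.00098173 -0.00400596  0.06721104]
```

The cover is seated: its top is at 67.1 mm (55 + 12), level, and the force changes by about 4.5 N on contact. Now I turn the wing into line with the slot and press in 1 mm steps, with a force check after each.

```bash
cat > chk.py <<'E'
import sys
from station import arm
s=arm.get_state();f=s['force'][2];print(round(s['t'],2),'z',s['eef_pos'][2].round(4),'Fz',f.round(2),'Mz',s['moment'][2].round(3),'yaw',s['ee_rot'][2].round(3),flush=True)
sys.exit(f>float(sys.argv[1]))
E
python3 -m jog '[[[0,0,0,0,0,-0.05,0],[0,0,0,0,0,-0.1,0],[0,0,0,0,0,-0.147,0],[0,0,0,0,0,-0.147,0],[0,0,0,0,0,-0.147,0]]]' 40 >/dev/null; python3 chk.py 8 || exit
python3 -m jog '[[[0,0,0.5,0,0,0,0],[0,0,1,0,0,0,0],[0,0,1,0,0,0,0]]]'>/dev/null; python3 chk.py 8 || exit
python3 -m jog '[[[0,0,0.5,0,0,0,0],[0,0,1,0,0,0,0],[0,0,1,0,0,0,0]]]'>/dev/null; python3 chk.py 8 || exit
python3 -m jog '[[[0,0,0.5,0,0,0,0],[0,0,1,0,0,0,0],[0,0,1,0,0,0,0]]]'>/dev/null; python3 chk.py 8 || exit
python3 -m jog '[[[0,0,0.5,0,0,0,0],[0,0,1,0,0,0,0],[0,0,1,0,0,0,0]]]'>/dev/null; python3 chk.py 8 || exit
python3 -m jog '[[[0,0,0.5,0,0,0,0],[0,0,1,0,0,0,0],[0,0,1,0,0,0,0]]]'>/dev/null; python3 chk.py 8 || exit
python3 -m jog '[[[0,0,0.5,0,0,0,0],[0,0,1,0,0,0,0],[0,0,1,0,0,0,0]]]'>/dev/null; python3 chk.py 8 || exit
```

```text
8.85 z 0.0996 Fz 2.21 Mz -0.015 yaw -0.014False
```

```bash
sed -i 's/sys.exit(f>/sys.exit(int(f>/; s/argv\[1\]))/argv[1])))/' chk.py; 
python3 -m jog '[[[0,0,0.5,0,0,0,0],[0,0,1,0,0,0,0],[0,0,1,0,0,0,0]]]'>/dev/null; python3 chk.py 8 || exit
python3 -m jog '[[[0,0,0.5,0,0,0,0],[0,0,1,0,0,0,0],[0,0,1,0,0,0,0]]]'>/dev/null; python3 chk.py 8 || exit
python3 -m jog '[[[0,0,0.5,0,0,0,0],[0,0,1,0,0,0,0],[0,0,1,0,0,0,0]]]'>/dev/null; python3 chk.py 8 || exit
python3 -m jog '[[[0,0,0.5,0,0,0,0],[0,0,1,0,0,0,0],[0,0,1,0,0,0,0]]]'>/dev/null; python3 chk.py 8 || exit
python3 -m jog '[[[0,0,0.5,0,0,0,0],[0,0,1,0,0,0,0],[0,0,1,0,0,0,0]]]'>/dev/null; python3 chk.py 8 || exit
python3 -m jog '[[[0,0,0.5,0,0,0,0],[0,0,1,0,0,0,0],[0,0,1,0,0,0,0]]]'>/dev/null; python3 chk.py 8 || exit
```

```text
9.22 z 0.0986 Fz 2.88 Mz 0.009 yaw -0.013
9.6 z 0.0975 Fz 2.42 Mz 0.004 yaw -0.013
9.97 z 0.0966 Fz 3.77 Mz 0.053 yaw -0.013
10.35 z 0.0955 Fz 3.52 Mz -0.015 yaw -0.013
10.72 z 0.0946 Fz 4.07 Mz 0.008 yaw -0.013
11.1 z 0.0936 Fz 4.85 Mz 0.041 yaw -0.013
```

```bash

python3 -m jog '[[[0,0,0.5,0,0,0,0],[0,0,1,0,0,0,0],[0,0,1,0,0,0,0]]]'>/dev/null; python3 chk.py 8 || exit
python3 -m jog '[[[0,0,0.5,0,0,0,0],[0,0,1,0,0,0,0],[0,0,1,0,0,0,0]]]'>/dev/null; python3 chk.py 8 || exit
python3 -m jog '[[[0,0,0.5,0,0,0,0],[0,0,1,0,0,0,0],[0,0,1,0,0,0,0]]]'>/dev/null; python3 chk.py 8 || exit
python3 -m jog '[[[0,0,0.5,0,0,0,0],[0,0,1,0,0,0,0],[0,0,1,0,0,0,0]]]'>/dev/null; python3 chk.py 8 || exit
python3 -m jog '[[[0,0,0.5,0,0,0,0],[0,0,1,0,0,0,0],[0,0,1,0,0,0,0]]]'>/dev/null; python3 chk.py 8.5 || exit
python3 -m jog '[[[0,0,0.5,0,0,0,0],[0,0,1,0,0,0,0],[0,0,1,0,0,0,0]]]'>/dev/null; python3 chk.py 8.5 || exit
python3 -m jog '[[[0,0,0.5,0,0,0,0],[0,0,1,0,0,0,0],[0,0,1,0,0,0,0]]]'>/dev/null; python3 chk.py 9 || exit
python3 -m jog '[[[0,0,0.5,0,0,0,0],[0,0,1,0,0,0,0],[0,0,1,0,0,0,0]]]'>/dev/null; python3 chk.py 9 || exit
python3 -m jog '[[[0,0,0.5,0,0,0,0],[0,0,1,0,0,0,0],[0,0,1,0,0,0,0]]]'>/dev/null; python3 chk.py 9 || exit
python3 -m jog '[[[0,0,0.5,0,0,0,0],[0,0,1,0,0,0,0],[0,0,1,0,0,0,0]]]'>/dev/null; python3 chk.py 9.5 || exit
python3 -m jog '[[[0,0,0.5,0,0,0,0],[0,0,1,0,0,0,0],[0,0,1,0,0,0,0]]]'>/dev/null; python3 chk.py 9.5 || exit
python3 -m jog '[[[0,0,0.5,0,0,0,0],[0,0,1,0,0,0,0],[0,0,1,0,0,0,0]]]'>/dev/null; python3 chk.py 9.5 || exit
```

```text
11.47 z 0.0926 Fz 4.23 Mz 0.001 yaw -0.013
11.85 z 0.0916 Fz 5.38 Mz 0.029 yaw -0.013
12.22 z 0.0906 Fz 5.98 Mz 0.064 yaw -0.013
12.6 z 0.0896 Fz 5.5 Mz 0.027 yaw -0.013
12.97 z 0.0886 Fz 5.44 Mz 0.009 yaw -0.013
13.35 z 0.0876 Fz 5.45 Mz -0.029 yaw -0.013
13.72 z 0.0866 Fz 6.23 Mz -0.04 yaw -0.013
14.1 z 0.0857 Fz 5.96 Mz 0.012 yaw -0.013
14.47 z 0.0847 Fz 6.53 Mz 0.003 yaw -0.013
14.85 z 0.0837 Fz 7.23 Mz 0.036 yaw -0.013
15.22 z 0.0834 Fz 13.24 Mz -0.057 yaw -0.012
```

Resistance jumps at about 16.6 mm in, off the spring line, so that is the rigid bottom. I back off 1.4 mm and turn clockwise gently.

```bash
cat > chm.py <<'E'
import sys
from station import arm
s=arm.get_state();m=s['moment'][2];f=s['force'];print(round(s['t'],2),'pos',s['eef_pos'].round(4),'F',f.round(1),'Mz',m.round(3),'yaw',s['ee_rot'][2].round(3),flush=True)
sys.exit(int(abs(m)>float(sys.argv[1]) or abs(f).max()>18))
E
python3 -m jog '[[[0,0,-1,0,0,0,0],[0,0,-1.4,0,0,0,0],[0,0,-1.4,0,0,0,0]]]'>/dev/null; python3 chm.py .2 || exit
python3 -m jog '[[[0,0,0,0,0,0.07,0],[0,0,0,0,0,0.14,0],[0,0,0,0,0,0.2,0],[0,0,0,0,0,0.2,0]]]'>/dev/null; python3 chm.py .2 || exit
python3 -m jog '[[[0,0,0,0,0,0.07,0],[0,0,0,0,0,0.14,0],[0,0,0,0,0,0.2,0],[0,0,0,0,0,0.2,0]]]'>/dev/null; python3 chm.py .2 || exit
python3 -m jog '[[[0,0,0,0,0,0.07,0],[0,0,0,0,0,0.14,0],[0,0,0,0,0,0.2,0],[0,0,0,0,0,0.2,0]]]'>/dev/null; python3 chm.py .2 || exit
python3 -m jog '[[[0,0,0,0,0,0.07,0],[0,0,0,0,0,0.14,0],[0,0,0,0,0,0.2,0],[0,0,0,0,0,0.2,0]]]'>/dev/null; python3 chm.py .25 || exit
```

```text
15.6 pos [0.5265 0.0039 0.0842] F [-0.8 -4.2  7.4] Mz 0.034 yaw -0.013
16.1 pos [0.5266 0.0041 0.0841] F [-0.8 -1.8  7. ] Mz -0.081 yaw -0.214
16.6 pos [0.5266 0.0043 0.0842] F [-1.6 -1.   6.3] Mz 0.009 yaw -0.414
17.1 pos [0.5268 0.0045 0.0842] F [-1.9  0.1  6.6] Mz -0.035 yaw -0.614
17.6 pos [0.527  0.0047 0.0842] F [-0.9  0.9  6.6] Mz -0.036 yaw -0.814
```

```bash

python3 -m jog '[[[0,0,0,0,0,0.05,0],[0,0,0,0,0,0.1,0],[0,0,0,0,0,0.1,0]]]'>/dev/null; python3 chm.py .3 || exit
python3 -m jog '[[[0,0,0,0,0,0.05,0],[0,0,0,0,0,0.1,0],[0,0,0,0,0,0.1,0]]]'>/dev/null; python3 chm.py .3 || exit
python3 -m jog '[[[0,0,0,0,0,0.05,0],[0,0,0,0,0,0.1,0],[0,0,0,0,0,0.1,0]]]'>/dev/null; python3 chm.py .3 || exit
python3 -m jog '[[[0,0,0,0,0,0.05,0],[0,0,0,0,0,0.1,0],[0,0,0,0,0,0.1,0]]]'>/dev/null; python3 chm.py .3 || exit
python3 -m jog '[[[0,0,0,0,0,0.05,0],[0,0,0,0,0,0.1,0],[0,0,0,0,0,0.1,0]]]'>/dev/null; python3 chm.py .3 || exit
python3 -m jog '[[[0,0,0,0,0,0.05,0],[0,0,0,0,0,0.1,0],[0,0,0,0,0,0.1,0]]]'>/dev/null; python3 chm.py .3 || exit
python3 -m jog '[[[0,0,0,0,0,0.05,0],[0,0,0,0,0,0.08,0],[0,0,0,0,0,0.08,0]]]'>/dev/null; python3 chm.py .3 || exit
```

```text
17.98 pos [0.527  0.0048 0.0843] F [-1.8  0.8  6.5] Mz 0.013 yaw -0.913
18.35 pos [0.5272 0.0049 0.0843] F [-0.9  1.6  6.7] Mz 0.037 yaw -1.013
18.73 pos [0.5273 0.005  0.0844] F [0.7 1.7 6.1] Mz 0.022 yaw -1.113
19.1 pos [0.5274 0.005  0.0844] F [0.2 1.4 6.2] Mz 0.005 yaw -1.213
19.48 pos [0.5275 0.005  0.0844] F [-1.   2.   6.3] Mz 0.044 yaw -1.313
19.85 pos [0.5276 0.0051 0.0845] F [-0.1  0.6  7.5] Mz -0.023 yaw -1.413
20.23 pos [0.5278 0.0051 0.0845] F [-0.2  1.2  7.1] Mz -0.017 yaw -1.493
```

```bash

python3 -m jog '[[[0,0,-0.5,0,0,0,0],[0,0,-1,0,0,0,0],[0,0,-1,0,0,0,0]]]'>/dev/null; python3 chm.py .3 || exit
python3 -m jog '[[[0,0,-0.5,0,0,0,0],[0,0,-1,0,0,0,0],[0,0,-1,0,0,0,0]]]'>/dev/null; python3 chm.py .3 || exit
python3 -m jog '[[[0,0,-0.5,0,0,0,0],[0,0,-0.5,0,0,0,0]]]'>/dev/null; python3 chm.py .3
```

```text
20.6 pos [0.5278 0.0051 0.0856] F [1.1 1.4 6.8] Mz -0.021 yaw -1.492
20.98 pos [0.5277 0.0051 0.0865] F [0.8 0.9 6. ] Mz -0.001 yaw -1.492
21.23 pos [0.5277 0.005  0.087 ] F [0.5 1.4 6.1] Mz -0.01 yaw -1.493
```

```bash

python3 -m jog '[[[0,0,-0.5,0,0,0,0],[0,0,-0.5,0,0,0,0]]]'>/dev/null; python3 chm.py .3
python3 -m jog '[[[0,0,-0.5,0,0,0,0],[0,0,-0.5,0,0,0,0]]]'>/dev/null; python3 chm.py .3
```

```text
21.48 pos [0.5277 0.005  0.0874] F [1.5 3.4 5.5] Mz -0.025 yaw -1.492
21.73 pos [0.5276 0.0049 0.0876] F [3.2 3.7 1.5] Mz 0.029 yaw -1.493
```

The upward force falls away at z = 0.0876, about 2 mm above the turning level, as the notch predicts. I let go and retreat.

```bash

python3 -m jog '[[[0,0,0,0,0,0,20],[0,0,0,0,0,0,40],[0,0,0,0,0,0,40],[0,0,0,0,0,0,40],[0,0,0,0,0,0,40],[0,0,-30,0,0,0,40],[0,0,-60,0,0,0,40],[0,0,-110,0,0,0,40],[0,0,-160,0,0,0,40],[0,0,-160,0,0,0,40],[0,0,-160,0,0,0,40]]]'
python3 - <<'E'
from e import *
im,d,X=cloud("scene");p=sel(X,(.527,.0045),.065,.060,.075)
pose(p,"c");q=sel(X,(.527,.0045),.03,.088,.14);pose(q,"wing");print(q[:,2].min(),q[:,2].max())
A=np.c_[(p[:,:2]-[.527,.0045]),np.ones(len(p))];k=abs(p[:,2]-np.median(p[:,2]))<.003
print(np.linalg.lstsq(A[k],p[k,2],rcond=None)[0])
cv2.imwrite("pics/g4.png",cv2.resize(im[190:340,230:430],(800,600)))
E
```

```text
t: 23.1
eef_pos: [0.5261, 0.0039, 0.2472]
ee_rot: [3.142, 0.0, -1.493]
force: [1.2, 0.4, -1.1]
width: 0.0398
gripper_force: 0.0
c 1546 rect [527.2   4.4] [72.5 91.9] ang -1.41 mean [523.9   9.8  67. ] pca 5.73 zmed 67.1
wing 203 rect [524.5   4.4] [13.4 33.9] ang -87.58 mean [524.5   8.5 106.7] pca 88.62 zmed 108.8
0.08895331059011946 0.11847932423306033
[ 0.00031607 -0.000884    0.06721169]
```

View pics/g4.png

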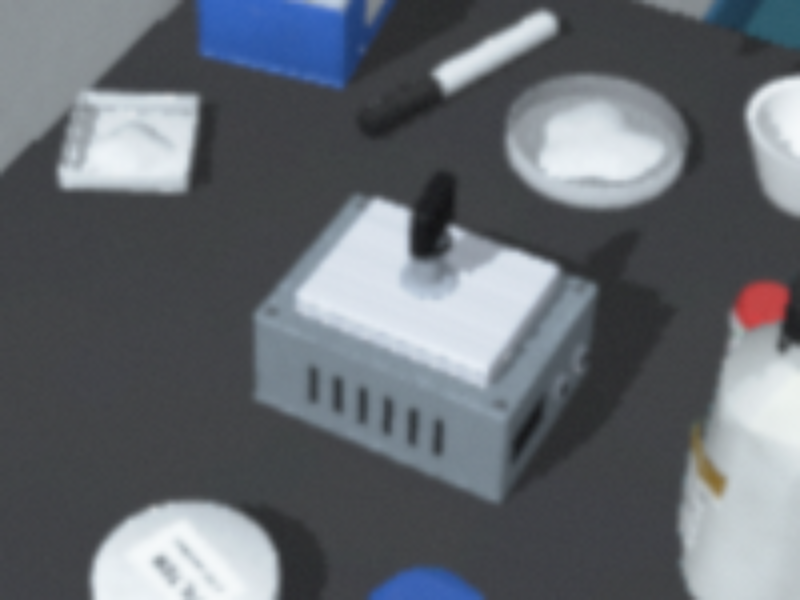

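The cover is flush and level on the case, around crop (430,290). The wing at (433,215) is turned crosswise and still in: its top is at about 117 mm, against 129 mm when out. The gripper is clear and the neighbours visible in this crop are undisturbed.

```bash
python3 -c "
from station import arm
print(arm.job_done())"
```

```text
the job is handed in; nothing more can be done
None
```

The port is closed: the cover sits flat and level on the case, the stud is pushed in and turned about 85° clockwise into its catch, and it stayed in after the gripper let go and backed away (about 23 s used, job handed in).

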